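# Gather the vial caps in the tray's pouring corner and hold them over the bowl

### The job

Pick up the steel tray by its bridge handle and tilt it towards its low-walled pouring corner until all four loose caps have slid together into that corner, without spilling any. Finish holding the tray still in the air, clearly tilted like that, with the pouring corner over the middle of the bowl, clear of it but no more than about a hand's breadth above its rim: do not put the tray down or let go, and leave the bowl and the things standing around where they are.

Things in the scene. Friction and masses are not known exactly. Their poses are not given: they have to be found in the camera images.
- tray: Open steel tray, outside 150 mm along its x, 110 mm along its y; walls 32 mm high, walls and floor 4 mm thick; 0.22-0.34 kg. Origin: centre of underside, z up. A bridge handle crosses over its middle along y: black bar 14 mm thick, 20 mm high, clear above the walls. Only at the (-x, +y) corner both walls are cut down to 18 mm over 42 mm: the pouring corner
- tray_handle (a point): middle of the tray's handle bar, where to grip it: at (0, 0, 80) mm in the tray's frame. The bar is 14 mm thick along the tray's x, 20 mm high (70 to 90 mm above the underside), 116 mm long along y, on a post outside each long wall; the space below it is open
- tray_corner (a point): inner floor corner of the tray's pouring corner, at (-71, +51, 4) mm in the tray's frame
- tray_lip (a point): top of the low wall at the tray's pouring corner, at (-73, +53, 18) mm in the tray's frame
- bowl: small round white bowl, loose, 92 mm across its rim, 42 mm high; origin: centre of its underside
- cap_1: loose white vial cap, a disc 22 mm across, 12 mm high, 12 g, lying in the tray; origin: centre of underside. Smooth: caps start to slide at a slope of about 8 to 12 degrees (along a wall: up to 20); tilting the tray about 30 degrees, equally down both walls, gathers them in the corner
- cap_2: loose white vial cap, a disc 22 mm across, 12 mm high, 12 g, lying in the tray; origin: centre of underside. Smooth: caps start to slide at a slope of about 8 to 12 degrees (along a wall: up to 20); tilting the tray about 30 degrees, equally down both walls, gathers them in the corner
- cap_3: loose white vial cap, a disc 22 mm across, 12 mm high, 12 g, lying in the tray; origin: centre of underside. Smooth: caps start to slide at a slope of about 8 to 12 degrees (along a wall: up to 20); tilting the tray about 30 degrees, equally down both walls, gathers them in the corner
- cap_4: loose white vial cap, a disc 22 mm across, 12 mm high, 12 g, lying in the tray; origin: centre of underside. Smooth: caps start to slide at a slope of about 8 to 12 degrees (along a wall: up to 20); tilting the tray about 30 degrees, equally down both walls, gathers them in the corner
- dropper_bottle: bystander, stays where it is: brown dropper bottle with a black bulb, 33 mm across, 100 mm high; origin at the centre of its underside
- tape_roll: bystander, stays where it is: roll of tape lying flat, 56 mm across, 18 mm high; origin at the centre of its underside
- marker_black: bystander, stays where it is: black marker pen lying flat, 138 mm long, 14 mm thick; origin at the centre of its underside
- eraser: bystander, stays where it is: eraser, 22x48x12 mm; origin at the centre of its underside

How it is judged:
By the outcome, as a careful person would: the job done as asked, in the order asked, and still so for the second after the job is handed in, while the arm keeps its last pose, push and grip.
It also fails if it takes over 35 s, if anything falls off the work surface, if the arm or the gripper's body presses on something with over 40 N, if the wrist force passes 120 N, or if a joint passes its speed limit or range.

### The arm

A 6-joint arm with a two-finger parallel gripper is mounted at the origin on a cart in front of the work surface, level with it; the furniture and walls round the work are solid. World frame = base frame: x ahead of the robot, y to its left, z up, the work surface at z = 0. Lengths are in m, angles in rad, forces in N, time in s.
With the tool pointing down it reaches from about 0.2 to 0.875 m from the base axis. Payload 3.4 kg.
Tool frame: the origin (TCP) lies midway between the tips of the shut fingers; the grasp point (between the pads) lies 19 mm behind it; z points along the fingers, y is the line along which they close (so a half turn about z gives the same grasp; the last joint's range is limited). The gripper opens to 94 mm and grips with 3 to 60 N. Pads are 16 mm wide; open, the fingers measure 119 mm over their backs; the gripper's body (75 mm by 177 mm) begins 78 mm behind the grasp point.
Start: joints at [-1.358, 0.276, 1.505, -0, 1.361, -0.121], TCP at [0.188, -0.543, 0.205] pointing down, gripper open.
Joint ranges: [-2.89, 2.89], [-0.75, 2.08], [0.22, 2.7], [-1.18, 4.32], [0.11, 2.71], [-2.7, 2.7]. Speed limits (rad/s): [2.57, 2.57, 3.14, 3.14, 3.14, 3.14].

### API

Orientations are given as a rotation vector (axis times angle).
In Python, from station import robot gives the robot as it stands.
- The arm moves only by the shell command python3 -m jog 'ROWS' [OPENING]. ROWS is JSON, one flat list of numbers, 6 for each row, row after row: the shift along the tool's x, y, z scaled (see below), then the turn, a rotation vector about the tool's x, y, z scaled (see below). A call has 1 to 20 rows; each row shifts and turns the commanded pose from where the row before left it, along the tool's axes as they then stand; what a row does not reach is not made up. The controller multiplies each number of a shift by 0.3 m and each number of a turn by 360 degrees. A row lasts 1/8 s, in which the tool goes at most 62.5 mm and 10.7 degrees, less where a joint would pass 70% of its speed; a pose out of reach is approached as far as the arm can. A call with a number of a shift or a turn outside -1 to 1 is refused whole. A call with a gripper value outside its range is refused whole. OPENING is the opening, from 0 (shut) to 1 (fully open), set as the call begins (- or left out, the last holds). The fingers move at their own pace and stop on an object; the grip force is fixed at half the most. Time passes only in rows, so rows that do not move let the fingers close. It gives the time, the measured TCP pose, the force, the opening and the grip force at its end, in the units of the state.
- robot.state(): the state, without advancing time (a new reading comes with each control period).
- robot.snapshot(name): name is "scene" or "top" or "wrist"; returns the picture (384x512x3 uint8, blue, green, red); there is no depth.
- robot.get_calibration(name): a dict with "fovy" (degrees; the focal length in pixels is half the picture's height over the tangent of half this angle, whatever the lens; pixels are square), "cx", "cy" (the principal point, pixels), "world_to_cam" (4x4, takes a point from world to camera coordinates). Camera axes: x right, y up, looking along -z (the intrinsics and any distortion apply to the point x, -y, -z); pixel columns grow to the right and rows downward; lengths in m; the calibration is good to about 2 mm. A picture is of the moment at which its call begins: read the wrist's pose just before it. get_calibration takes no time and is no camera call; for the wrist camera it gives the pose at the moment of the call.
- robot.job_done(): hands the job in; it is judged then, once.
Trained networks look in the newest picture that a camera, given by its name, has taken for a name from the list of things; names that differ only in an ending like _2 or _b are one class to them, and where a whole thing is asked for, a point or a joint stands for the part that bears it (a point fixed in the world has none). Each returns a list of dicts, best first, with "score" (0 to 1); they miss things now and then, are a little off and sometimes report something else, mostly with a low value. They report only what shows in the picture. A call takes as long as a camera call.
- robot.trace(camera, thing): "pixels" (384x512 bool, what is visible of it) and "extent" ([left, top, right, bottom] in pixels, round what is visible of it).
The state is a dict: "t": time; "q": joint angles; "qvel": joint speeds; "joint_efforts": joint torques, N m; "ee_pos": TCP position; "tool_rot": TCP orientation; "wrist_force": force on the tool from outside, world axes, zero at the start; "moment": the same for the moment, N m; "grip_width": finger opening in m; "gripper_force": force on a finger pad.
Only numpy, scipy, OpenCV 4.12 (cv2) and the standard library are available. Lean on these libraries where they do the work, as an engineer would, in place of code of your own. Each camera call takes 0.05 s, during which the arm holds its last target. There are 200 camera calls.

## Working session

There is one attempt and no reset: what is moved stays moved. The work goes in short steps, Python scripts to look and compute and a shell command to move; the robot and the scene stay as the last step left them, time stands still between calls to the robot, and variables do not carry over. Pictures are saved under pics/ and viewed, at most 10 in all, crops included, and the job is handed in when it is done.

```bash
mkdir -p pics; ls; cat > h.py <<'E'
import numpy as np, cv2
from scipy.spatial.transform import Rotation as R
from station import robot
def K(c):
    f=192/np.tan(np.radians(c["fovy"])/2); return f
def ray(c,u,v):
    W=np.array(c["world_to_cam"]); f=K(c)
    d=np.array([(u-c["cx"])/f,-(v-c["cy"])/f,-1.]); Rm=W[:3,:3]
    return -Rm.T@W[:3,3], Rm.T@d
def atz(c,u,v,z):
    o,d=ray(c,u,v); return o+d*(z-o[2])/d[2]
def proj(c,p):
    W=np.array(c["world_to_cam"]); q=W[:3,:3]@np.array(p)+W[:3,3]; f=K(c)
    return np.array([c["cx"]+f*q[0]/-q[2], c["cy"]-f*q[1]/-q[2]])
E
python3 - <<'E'
from h import *
a=robot.snapshot("top"); b=robot.snapshot("scene")
cv2.imwrite("pics/top.png",a); cv2.imwrite("pics/scene.png",b)
for n in("top","scene"):
    c=robot.get_calibration(n); print({k:(v if k!="world_to_cam" else np.round(v,3).tolist()) for k,v in c.items()})
for t in("tray","tray_handle","bowl","cap_1","dropper_bottle","tape_roll","marker_black","eraser"):
    for r in robot.trace("top",t)[:4]:
        ys,xs=np.nonzero(r["pixels"]); print(t,round(r["score"],2),r["extent"],xs.mean().round(1),ys.mean().round(1))
print(robot.state())
E
```

```text
pics
{'fovy': 45.58728603666344, 'cx': 260.9927586857192, 'cy': 189.54634380404954, 'world_to_cam': [[-0.013, -0.999, -0.029, 0.386], [0.987, -0.018, 0.16, -0.553], [-0.161, -0.026, 0.987, -0.999], [0.0, 0.0, 0.0, 1.0]]}
{'fovy': 47.069459558496746, 'cx': 248.22521800558548, 'cy': 195.894156783229, 'world_to_cam': [[0.443, -0.896, -0.022, 0.076], [0.552, 0.253, 0.794, -0.495], [-0.707, -0.364, 0.607, -0.426], [0.0, 0.0, 0.0, 1.0]]}
tray 0.79 [249.7, 136.5, 317.6, 214.6] 282.8 175.8
tray_handle 0.55 [246.9, 137.2, 321.9, 214.6] 283.1 176.0
bowl 0.88 [173.5, 203.6, 209.4, 243.5] 191.9 223.7
cap_1 0.64 [258.2, 154.0, 270.2, 164.3] 262.9 161.1
cap_1 0.57 [287.4, 171.3, 291.5, 175.0] 288.9 174.3
cap_1 0.53 [297.6, 183.7, 308.0, 192.6] 302.3 185.6
cap_1 0.4 [282.7, 152.1, 293.4, 161.3] 286.4 155.5
dropper_bottle 0.71 [289.3, 173.2, 290.1, 176.1] 289.7 174.1
dropper_bottle 0.5 [227.0, 132.3, 239.3, 154.5] 233.5 141.3
dropper_bottle 0.28 [245.7, 137.1, 322.2, 213.9] 283.2 175.4
tape_roll 0.86 [205.6, 152.9, 226.0, 179.6] 216.2 164.3
tape_roll 0.35 [246.5, 139.1, 318.2, 214.9] 283.3 175.6
marker_black 0.84 [269.9, 234.9, 327.8, 242.2] 298.2 237.2
{'t': 0.5, 'q': array([-1.35800794e+00,  2.75922304e-01,  1.50497527e+00, -1.41983599e-05,
        1.36071390e+00, -1.20977089e-01]), 'qvel': array([ 4.68989270e-06, -2.16999951e-03, -1.27126610e-03,  4.98208270e-04,
        1.25433347e-03, -1.26241733e-03]), 'joint_efforts': array([-1.55643606e-04, -4.04083371e+01, -2.37291420e+01,  7.03038624e-02,
        2.58938747e-02, -2.33163547e-05]), 'ee_pos': array([ 0.18837192, -0.5432588 ,  0.20545023]), 'tool_rot': array([-3.09792896e+00, -5.21849025e-01,  2.31460298e-05]), 'wrist_force': array([-0.14435719,  0.73463932,  0.11133738]), 'moment': array([-0.01970517,  0.01761675,  0.01076416]), 'gripper_force': 0.0, 'grip_width': 0.09390539439345306}
```

```bash
python3 - <<'E'
import cv2
a=cv2.imread("pics/top.png")[110:260,150:350]; b=cv2.imread("pics/scene.png")
cv2.imwrite("pics/topc.png",cv2.resize(a,(800,600),interpolation=cv2.INTER_CUBIC))
E
```

```text
(no output)
```

View pics/topc.png

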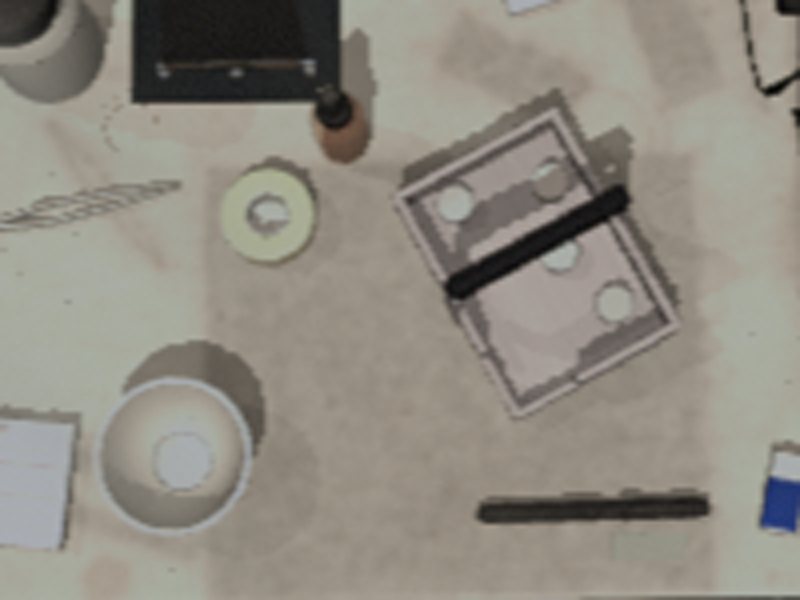

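View pics/scene.png

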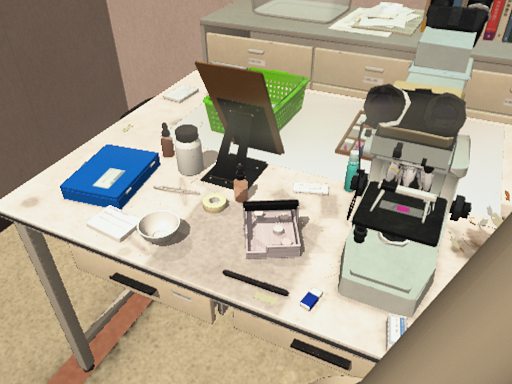

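The top crop shows the tray with its cut-down (pouring) corner at crop (517,415), the handle running from (455,290) to (625,195), four caps inside and the bowl at (175,455). The bottle is at (345,130), the tape at (268,215) and the marker at (595,508). The scene picture agrees and shows a tall stand behind the bottle.

```bash
cat >> h.py <<'E'
from scipy.optimize import least_squares
def fit_tray(c,pts,px,x0):
    def T(p): return R.from_euler('z',p[2]).apply(pts)+[p[0],p[1],0]
    s=least_squares(lambda p:np.concatenate([proj(c,a)-b for a,b in zip(T(p),px)]),x0)
    return s.x, s.fun.reshape(-1,2)
E
python3 - <<'E'
from h import *
c=robot.get_calibration("top")
pts=np.array([[75,55,32],[75,-55,32],[-75,-55,32],[-75,55,18],[0,58,85],[0,-58,85]])/1e3
px=np.array([[400,195],[557,110],[678,325],[517,415],[448,290],[630,195]])
px=(px+.5)/4-.5+[150,110]
x,r=fit_tray(c,pts,px,[.5,0,.5]); print(x,np.degrees(x[2])); print(r.round(1))
for n,uv,z in(("bowl",(175,455),.042),("bottle",(345,150),.03),("tape",(268,215),.018),("mark",(595,508),.007),("stand base",(235,100),0),("jar",(50,60),.05)):
    u,v=(np.array(uv)+.5)/4-.5+[150,110]; print(n,atz(c,u,v,z).round(3))
p0=robot.state(); r0=R.from_rotvec(p0["tool_rot"]); print(r0.as_matrix().round(3))
E
```

```text
[0.59656486 0.32383227 0.47707552] 27.334413661538772
[[-1.3 -0.3]
 [ 0.4 -0.6]
 [ 1.1  0.5]
 [-0.3  0.9]
 [-0.1  0. ]
 [ 0.2 -0.5]]
bowl [0.484 0.534 0.042]
bottle [0.666 0.437 0.03 ]
tape [0.63  0.484 0.018]
mark [0.452 0.293 0.007]
stand base [0.707 0.507 0.   ]
jar [0.719 0.61  0.05 ]
[[ 0.945  0.328 -0.   ]
 [ 0.328 -0.945  0.   ]
 [-0.    -0.    -1.   ]]
```

View pics/top.png

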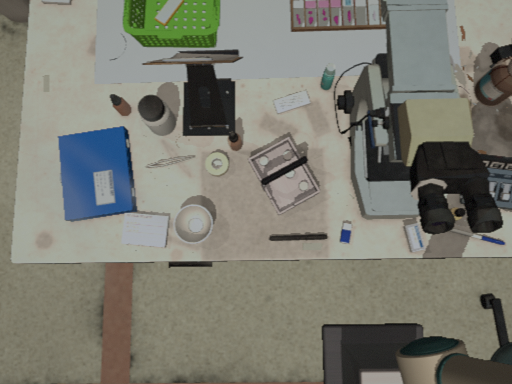

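```bash
python3 - <<'E'
from h import *
c=robot.get_calibration("top"); W=np.array(c["world_to_cam"]); print(-W[:3,:3].T@W[:3,3])
for uv in((350,132),(440,130),(440,180),(395,210),(350,180),(180,65)): print(uv,atz(c,*uv,0).round(2),atz(c,*uv,.25).round(2))
c=robot.get_calibration("scene")
for uv in((342,285),(400,315),(440,290),(350,250),(268,165),(205,180)): print(uv,atz(c,*uv,0).round(2))
E
```

```text
[0.39013201 0.35010286 1.0852912 ]
(350, 132) [0.71 0.16 0.  ] [0.63 0.2  0.25]
(440, 130) [ 0.71 -0.06  0.  ] [0.63 0.04 0.25]
(440, 180) [ 0.58 -0.05  0.  ] [0.54 0.04 0.25]
(395, 210) [0.51 0.06 0.  ] [0.48 0.13 0.25]
(350, 180) [0.59 0.16 0.  ] [0.54 0.21 0.25]
(180, 65) [0.89 0.58 0.  ] [0.78 0.53 0.25]
(342, 285) [0.52 0.14 0.  ]
(400, 315) [0.5  0.03 0.  ]
(440, 290) [ 0.59 -0.03  0.  ]
(350, 250) [0.62 0.15 0.  ]
(268, 165) [0.84 0.44 0.  ]
(205, 180) [0.71 0.56 0.  ]
```

The top view shows the microscope (columns 350–500) blocking the direct swing, so I'll retract, swing at a small radius, then extend to the tray.

```bash
python3 -m jog '[0,-0.197,0,0,0,0, 0,-0.197,0,0,0,0, 0,-0.197,0,0,0,0, 0,-0.197,0,0,0,0, 0,-0.197,0,0,0,0, 0,0,0,0,0,0]' 1
```

```text
t: 1.25
ee_pos: [0.0909, -0.2602, 0.2053]
tool_rot: [3.098, 0.52, -0.0]
wrist_force: [0.3, -0.2, 0.2]
grip_width: 0.0941
gripper_force: 0.0
```

```bash
python3 -m jog '[0.16,-0.014,0,0,0,-0.0276, 0.16,-0.014,0,0,0,-0.0276, 0.16,-0.014,0,0,0,-0.0276, 0.16,-0.014,0,0,0,-0.0276, 0.16,-0.014,0,0,0,-0.0276, 0.16,-0.014,0,0,0,-0.0276, 0.16,-0.014,0,0,0,-0.0276, 0.16,-0.014,0,0,0,-0.0276, 0.16,-0.014,0,0,0,-0.0276, 0.16,-0.014,0,0,0,-0.0276, 0,0,0,0,0,0]'; python3 - <<'E'
from h import *
s=robot.state(); m=R.from_rotvec(s["tool_rot"]); print(s["q"].round(2)); p=s["ee_pos"]
print(np.degrees(np.arctan2(p[1],p[0])), m.as_matrix().round(3))
print("to target in tool", m.inv().apply(np.array([.5966,.3238,.205])-p)/.3)
E
```

```text
t: 2.62
ee_pos: [0.2442, 0.1346, 0.2056]
tool_rot: [-1.594, -2.707, -0.002]
wrist_force: [-0.4, -0.6, 0.3]
grip_width: 0.0938
gripper_force: 0.0
[ 0.25 -0.2   2.01  0.    1.33 -0.26]
28.857045636838947 [[-0.485  0.874  0.   ]
 [ 0.874  0.485  0.001]
 [ 0.001  0.001 -1.   ]]
to target in tool [-0.01834145  1.33314597  0.00337688]
```

```bash
python3 -m jog '[0,0.19,0,0,0,0, 0,0.19,0,0,0,0, 0,0.19,0,0,0,0, 0,0.19,0,0,0,0, 0,0.19,0,0,0,0, 0,0.19,0,0,0,0, -0.018,0.19,0,0,0,0.004, 0,0,0,0,0,0]'; python3 - <<'E'
from h import *
s=robot.state(); c=robot.get_calibration("wrist"); a=robot.snapshot("wrist")
print(s["ee_pos"],R.from_rotvec(s["tool_rot"]).as_matrix().round(3),s["q"].round(2))
b=a.copy()
pts=np.array([[75,55,32],[75,-55,32],[-75,-55,32],[-75,55,18],[0,58,90],[0,-58,90]])/1e3
for p in R.from_euler('z',.477).apply(pts)+[.5966,.3238,0]:
    u=proj(c,p); print(u.round(0)); cv2.circle(b,tuple(int(k) for k in u),3,(0,0,255),1)
cv2.imwrite("pics/w1.png",b); print({k:c[k] for k in("fovy","cx","cy")})
E
```

```text
t: 3.62
ee_pos: [0.6034, 0.3164, 0.2023]
tool_rot: [1.645, 2.676, -0.001]
wrist_force: [0.1, -1.3, 0.1]
grip_width: 0.0942
gripper_force: 0.0
[0.60338768 0.31636921 0.20227056] [[-0.451  0.892  0.   ]
 [ 0.892  0.451 -0.001]
 [-0.001 -0.    -1.   ]] [ 0.38  0.44  1.26 -0.    1.44 -0.09]
[326. 114.]
[321. 213.]
[189. 214.]
[185. 114.]
[253. 114.]
[255. 237.]
{'fovy': 61.194797282141444, 'cx': 257.4326394735299, 'cy': 191.49457595967172}
```

View pics/w1.png

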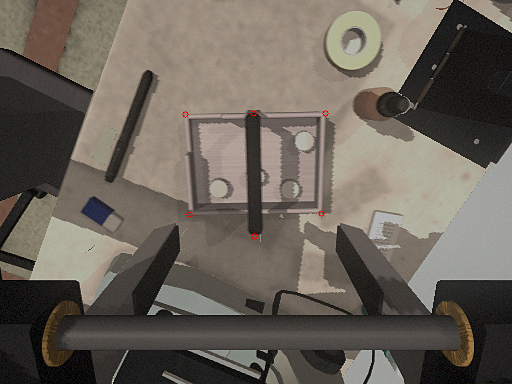

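The wrist view has the predicted tray corners and bar ends lying on the tray, pouring corner at (185,114) and bar from (253,113) to (255,236), so the pose is good to about 2 mm. Descending onto the bar.

```bash
python3 -m jog '[0.032,-0.009,0.05,0,0,0, 0,0,0.12,0,0,0, 0,0,0.12,0,0,0, 0,0,0,0,0,0]'
```

```text
t: 4.18
ee_pos: [0.5873, 0.3229, 0.1155]
tool_rot: [-1.638, -2.675, 0.01]
wrist_force: [-0.1, -0.3, -0.4]
grip_width: 0.0939
gripper_force: 0.0
```

```bash
python3 -m jog '[0,0,0,0,0,0, 0,0,0,0,0,0]'; python3 - <<'E'
from h import *
s=robot.state(); m=R.from_rotvec(s["tool_rot"]); p=s["ee_pos"]; print(m.as_matrix().round(3),s["qvel"].round(3))
print("to target", (m.inv().apply(np.array([.5966,.3238,.061])-p)/.3).round(3))
E
```

```text
t: 4.42
ee_pos: [0.5921, 0.3248, 0.1206]
tool_rot: [1.639, 2.677, 0.005]
wrist_force: [-0.4, 0.8, -0.1]
grip_width: 0.0942
gripper_force: 0.0
[[-0.455  0.891  0.003]
 [ 0.891  0.455  0.001]
 [-0.     0.004 -1.   ]] [-0.001  0.003 -0.     0.001  0.    -0.002]
to target [-0.01   0.011  0.199]
```

```bash
python3 -m jog '[-0.01,0.011,0.05,0,0,0, 0,0,0.05,0,0,0, 0,0,0.05,0,0,0, 0,0,0.045,0,0,0, 0,0,0,0,0,0, 0,0,0,0,0,0, 0,0,0,0,0,0]'; python3 - <<'E'
from h import *
s=robot.state(); m=R.from_rotvec(s["tool_rot"]); p=s["ee_pos"]; print(m.as_matrix().round(3),s["qvel"].round(3))
print("to target", (m.inv().apply(np.array([.5966,.3238,.061])-p)/.3).round(3))
E
```

```text
t: 5.3
ee_pos: [0.5961, 0.3235, 0.0607]
tool_rot: [1.64, 2.679, 0.002]
wrist_force: [1.1, -0.0, -0.8]
grip_width: 0.0941
gripper_force: 0.0
[[-0.455  0.891  0.001]
 [ 0.891  0.455  0.001]
 [-0.     0.001 -1.   ]] [-0.001 -0.003  0.001  0.    -0.001  0.   ]
to target [ 0.     0.002 -0.001]
```

```bash
python3 -m jog '[0,0,0,0,0,0, 0,0,0,0,0,0, 0,0,0,0,0,0, 0,0,0,0,0,0, 0,0,0,0,0,0, 0,0,0,0,0,0]' 0; python3 -m jog '[0,0,-0.03,0,0,0, 0,0,-0.05,0,0,0, 0,0,-0.06,0,0,0, 0,0,-0.06,0,0,0, 0,0,-0.06,0,0,0, 0,0,-0.06,0,0,0, 0,0,-0.06,0,0,0, 0,0,-0.06,0,0,0, 0,0,-0.05,0,0,0, 0,0,-0.03,0,0,0, 0,0,0,0,0,0, 0,0,0,0,0,0]'
```

```text
t: 6.05
ee_pos: [0.5955, 0.3232, 0.0599]
tool_rot: [1.64, 2.679, -0.0]
wrist_force: [-0.5, 0.0, -0.7]
grip_width: 0.0377
gripper_force: 0.0
t: 7.55
ee_pos: [0.5951, 0.323, 0.2152]
tool_rot: [-1.64, -2.679, 0.002]
wrist_force: [-0.7, 0.1, -0.4]
grip_width: 0.0003
gripper_force: 0.0
```

I lifted before the fingers had closed on the bar. I'll reopen and check that the tray hasn't moved.

```bash
python3 -m jog '[0,0,0,0,0,0, 0,0,0,0,0,0, 0,0,0,0,0,0, 0,0,0,0,0,0]' 1; python3 - <<'E'
from h import *
s=robot.state(); c=robot.get_calibration("wrist"); a=robot.snapshot("wrist")
b=a.copy()
pts=np.array([[75,55,32],[75,-55,32],[-75,-55,32],[-75,55,18],[0,58,90],[0,-58,90]])/1e3
for p in R.from_euler('z',.477).apply(pts)+[.5966,.3238,0]:
    u=proj(c,p); print(u.round(0)); cv2.circle(b,tuple(int(k) for k in u),3,(0,0,255),1)
cv2.imwrite("pics/w2.png",b)
E
```

```text
t: 8.05
ee_pos: [0.5955, 0.3232, 0.2158]
tool_rot: [-1.64, -2.679, 0.0]
wrist_force: [-0.3, 0.1, -0.8]
grip_width: 0.0369
gripper_force: 0.0
[327. 123.]
[322. 217.]
[195. 218.]
[192. 122.]
[258. 124.]
[259. 240.]
```

View pics/w2.png

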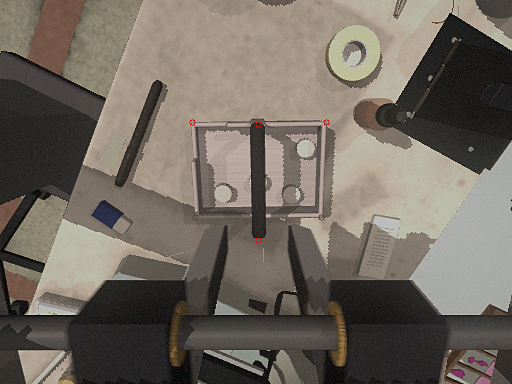

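The tray is undisturbed: its corners still lie on the predicted circles and all four caps are inside. I'll go back down with the fingers half open and close fully this time.

```bash
python3 -m jog '[0,0,0.06,0,0,0, 0,0,0.1,0,0,0, 0,0,0.1,0,0,0, 0,0,0.1,0,0,0, 0,0,0.08,0,0,0, 0,0,0.05,0,0,0, 0.005,0.003,0.026,0,0,0, 0,0,0,0,0,0, 0,0,0,0,0,0]' 0.55; python3 -m jog '[0,0,0,0,0,0, 0,0,0,0,0,0, 0,0,0,0,0,0, 0,0,0,0,0,0, 0,0,0,0,0,0, 0,0,0,0,0,0]' 0
```

```text
t: 9.22
ee_pos: [0.5963, 0.3253, 0.0621]
tool_rot: [1.64, 2.678, 0.002]
wrist_force: [-0.3, -0.5, 0.0]
grip_width: 0.0516
gripper_force: 0.0
t: 9.98
ee_pos: [0.5954, 0.3249, 0.0612]
tool_rot: [-1.64, -2.679, 0.001]
wrist_force: [-0.3, -0.4, 0.7]
grip_width: 0.014
gripper_force: 30.0
```

```bash
python3 -m jog '[0,0,-0.02,0,0,0, 0,0,-0.04,0,0,0, 0,0,-0.06,0,0,0, 0,0,-0.06,0,0,0, 0,0,-0.06,0,0,0, 0,0,-0.06,0,0,0, 0,0,-0.06,0,0,0, 0,0,-0.06,0,0,0, 0,0,-0.04,0,0,0, 0,0,-0.03,0,0,0, 0,0,-0.01,0,0,0, 0,0,0,0,0,0]'; cat > plan.py <<'E'
from h import *
s=robot.state(); m=R.from_rotvec(s["tool_rot"]); p=s["ee_pos"]; print(p,s["wrist_force"].round(1),s["q"].round(2))
tray_in_tool=np.array([[0,1,0],[1,0,0],[0,0,-1.]])
B=np.array([.484,.534])
corner=np.array([-71,51,4])/1e3-[0,0,.061]; low=np.array([-75,55,0])/1e3-[0,0,.061]
up=m.apply([0,0,-1]); print("tilt now",np.degrees(np.arccos(up[2])))
for a in(35,):
    mf=R.from_euler('z',0)*R.from_matrix([[-.455,.891,0],[.891,.455,0],[0,0,-1]])*R.from_rotvec(np.radians(a)*np.array([-1,-1,0])/2**.5)
    tip=mf.apply(tray_in_tool@corner); lo=mf.apply(tray_in_tool@low)
    P=np.r_[B-tip[:2],.087-lo[2]]
    print(a,P, "shift", (m.inv().apply(P-p)/.3).round(3), "turn", ((m.inv()*mf).as_rotvec()/2/np.pi).round(4))
    for q in([75,55,0],[75,-55,0],[-75,-55,0],[75,-55,32]): print(q,(P+mf.apply(tray_in_tool@(np.array(q)/1e3-[0,0,.061]))).round(3))
E
python3 plan.py
```

```text
t: 11.48
ee_pos: [0.5955, 0.3249, 0.2109]
tool_rot: [-1.64, -2.679, 0.001]
wrist_force: [0.9, -0.8, -2.2]
grip_width: 0.014
gripper_force: 30.0
[0.59551496 0.32486077 0.21085691] [ 0.9 -0.8 -2.2] [ 0.4   0.43  1.25 -0.    1.46 -0.08]
tilt now 0.03274929822276321
35 [0.52448207 0.53575251 0.18969365] shift [0.734 0.109 0.07 ] turn [-0.0688 -0.0687 -0.    ]
[75, 55, 0] [0.597 0.609 0.148]
[75, -55, 0] [0.634 0.515 0.192]
[-75, -55, 0] [0.518 0.441 0.132]
[75, -55, 32] [0.616 0.521 0.219]
```

```bash
python3 -m jog '[0.03,0.005,0,0,0,0, 0.05,0.008,0,0,0,0, 0.07,0.01,0,0,0,0, 0.08,0.012,0,0,0,0, 0.08,0.012,0,0,0,0, 0.08,0.012,0,0,0,0, 0.08,0.012,0,0,0,0, 0.08,0.012,0,0,0,0, 0.07,0.01,0,0,0,0, 0.055,0.008,0,0,0,0, 0.035,0.005,0,0,0,0, 0.02,0.003,0,0,0,0, 0,0,0,0,0,0, 0,0,0,0,0,0]'; python3 plan.py
```

```text
t: 13.22
ee_pos: [0.5255, 0.5342, 0.2112]
tool_rot: [1.641, 2.678, -0.001]
wrist_force: [0.7, 0.2, -3.5]
grip_width: 0.0139
gripper_force: 30.0
[0.52554923 0.5341828  0.21117956] [ 0.7  0.2 -3.5] [ 0.7   0.55  1.06 -0.    1.54  0.23]
tilt now 0.03402601927085429
35 [0.52448207 0.53575251 0.18969365] shift [ 0.006 -0.001  0.072] turn [-0.0688 -0.0686 -0.0001]
[75, 55, 0] [0.597 0.609 0.148]
[75, -55, 0] [0.634 0.515 0.192]
[-75, -55, 0] [0.518 0.441 0.132]
[75, -55, 32] [0.616 0.521 0.219]
```

Now tilt to 20° in small steps, then on to about 34°.

```bash
python3 -m jog '[0,0,0,-0.002,-0.002,0, 0,0,0,-0.003,-0.003,0, 0,0,0,-0.004,-0.004,0, 0,0,0,-0.004,-0.004,0, 0,0,0,-0.004,-0.004,0, 0,0,0,-0.004,-0.004,0, 0,0,0,-0.004,-0.004,0, 0,0,0,-0.004,-0.004,0, 0,0,0,-0.004,-0.004,0, 0,0,0,-0.004,-0.004,0, 0,0,0,-0.003,-0.003,0, 0,0,0,0,0,0, 0,0,0,0,0,0, 0,0,0,0,0,0]'; python3 plan.py
```

```text
t: 14.98
ee_pos: [0.5256, 0.5348, 0.2112]
tool_rot: [1.459, 2.382, 0.118]
wrist_force: [1.3, -0.1, -3.7]
grip_width: 0.0143
gripper_force: 30.0
[0.52563256 0.53476402 0.21123148] [ 1.3 -0.1 -3.7] [ 0.87  0.48  1.24 -0.34  1.3   0.47]
tilt now 20.374101117867376
35 [0.52448207 0.53575251 0.18969365] shift [ 0.022 -0.019  0.066] turn [-0.0287 -0.0287 -0.0001]
[75, 55, 0] [0.597 0.609 0.148]
[75, -55, 0] [0.634 0.515 0.192]
[-75, -55, 0] [0.518 0.441 0.132]
[75, -55, 32] [0.616 0.521 0.219]
```

```bash
python3 -m jog '[0.002,-0.002,0.006,-0.003,-0.003,0, 0.002,-0.002,0.006,-0.003,-0.003,0, 0.002,-0.002,0.006,-0.003,-0.003,0, 0.002,-0.002,0.006,-0.003,-0.003,0, 0.002,-0.002,0.006,-0.003,-0.003,0, 0.002,-0.002,0.006,-0.003,-0.003,0, 0.002,-0.002,0.006,-0.003,-0.003,0, 0.002,-0.002,0.006,-0.003,-0.003,0, 0.002,-0.002,0.006,-0.003,-0.003,0, 0.002,-0.002,0.006,-0.0015,-0.0015,0, 0,0,0.003,0,0,0, 0,0,0,0,0,0, 0,0,0,0,0,0, 0,0,0,0,0,0, 0,0,0,0,0,0, 0,0,0,0,0,0]'; python3 plan.py; python3 - <<'E'
from h import *
o=[]
for n in("top","scene","wrist"):
    c=robot.get_calibration(n); a=robot.snapshot(n); s=robot.state(); m=R.from_rotvec(s["tool_rot"]); p=s["ee_pos"]
    M=np.array([[0,1,0],[1,0,0],[0,0,-1.]])
    us=[proj(c,p+m.apply(M@(np.array(q)/1e3-[0,0,.061]))) for q in([75,55,32],[75,-55,32],[-75,-55,32],[-75,55,18],[-71,51,4])]
    print(n,np.array(us).round(0).tolist(),"bowl",proj(c,[.484,.534,.042]).round(0))
    for r in robot.trace(n,"cap_1")[:6]: print("cap",round(r["score"],2),r["extent"])
    b=a.copy()
    for u in us: cv2.circle(b,tuple(int(round(k)) for k in u),2,(0,0,255),-1)
    u=np.mean(us,0) if n!="wrist" else np.array([256,192]); w,h=(70,52) if n!="wrist" else (200,150)
    x=int(np.clip(u[0]-w,0,512-2*w)); y=int(np.clip(u[1]-h,0,384-2*h)); print("crop",x,y)
    o.append(cv2.resize(b[y:y+2*h,x:x+2*w],(400,300),interpolation=cv2.INTER_CUBIC))
o.append(np.zeros_like(o[0])); cv2.imwrite("pics/fin.png",np.vstack([np.hstack(o[:2]),np.hstack(o[2:])]))
E
```

```text
t: 16.98
ee_pos: [0.5264, 0.5344, 0.1906]
tool_rot: [1.328, 2.169, 0.187]
wrist_force: [-0.1, -0.1, -4.1]
grip_width: 0.0137
gripper_force: 30.0
[0.52637823 0.53444978 0.19055043] [-0.1 -0.1 -4.1] [ 0.99  0.48  1.39 -0.64  1.17  0.75]
tilt now 34.874237850558224
35 [0.52448207 0.53575251 0.18969365] shift [ 0.007 -0.004 -0.002] turn [-0.0003 -0.0002 -0.    ]
[75, 55, 0] [0.597 0.609 0.148]
[75, -55, 0] [0.634 0.515 0.192]
[-75, -55, 0] [0.518 0.441 0.132]
[75, -55, 32] [0.616 0.521 0.219]
top [[144.0, 171.0], [186.0, 147.0], [227.0, 209.0], [187.0, 226.0], [190.0, 221.0]] bowl [194. 224.]
cap 0.62 [183.4, 206.0, 191.2, 211.0]
cap 0.55 [185.5, 210.1, 193.1, 218.2]
cap 0.49 [194.0, 209.7, 206.4, 218.3]
crop 116 142
scene [[146.0, 140.0], [190.0, 123.0], [194.0, 185.0], [151.0, 204.0], [156.0, 204.0]] bowl [159. 224.]
cap 0.55 [153.0, 182.2, 164.9, 189.7]
cap 0.55 [152.9, 192.2, 162.8, 200.5]
cap 0.51 [154.2, 172.9, 163.4, 179.8]
crop 97 119
wrist [[375.0, 141.0], [360.0, 292.0], [154.0, 292.0], [147.0, 138.0], [159.0, 142.0]] bowl [145. 108.]
cap 0.98 [217.3, 149.7, 244.3, 175.5]
cap 0.77 [158.8, 176.1, 193.3, 204.2]
cap 0.75 [189.0, 149.5, 220.2, 172.2]
cap 0.58 [155.3, 148.6, 185.3, 175.0]
crop 56 42
```

View pics/fin.png

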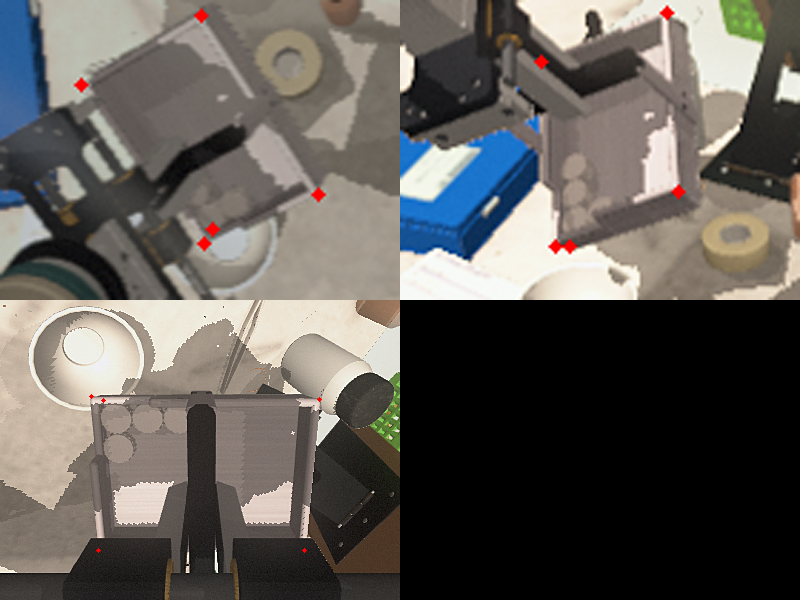

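All four caps are in the corner: one in it, two behind it along the y wall, one along the x wall. None has spilled and the tray has not slipped in the grip. The bowl rim in the wrist view is about 9 px off its prediction, so I'll measure it again before the last correction.

```bash
python3 - <<'E'
from h import *
c=robot.get_calibration("wrist"); s=robot.state(); a=robot.snapshot("wrist")
r=robot.trace("wrist","bowl")[0]; print(r["score"],r["extent"])
ys,xs=np.nonzero(r["pixels"]); 
P=np.array([atz(c,u,v,.042)[:2] for u,v in zip(xs,ys)]); 
(ctr,rad)=cv2.minEnclosingCircle((P*1000).astype(np.float32)); print("circle",ctr,rad)
# by eye rim extremes in picture: left 28, right 144, top 6 (crop) 
for u,v in((28,57),(144,57),(86,6)): print(atz(c,u+56,v+42,.042).round(3))
m=R.from_rotvec(s["tool_rot"]); M=np.array([[0,1,0],[1,0,0],[0,0,-1.]])
for q in([-71,51,4],[-73,53,18],[-75,55,0]): print(q,(s["ee_pos"]+m.apply(M@(np.array(q)/1e3-[0,0,.061]))).round(4))
t=np.array([*ctr,0])/1e3-(s["ee_pos"]+m.apply(M@(np.array([-72,52,8])/1e3-[0,0,.061]))); t[2]=0
print("shift",t, (m.inv().apply(t)/.3).round(3))
E
```

```text
0.93 [86.2, 47.5, 200.7, 151.1]
circle (484.0661926269531, 536.3555297851562) 45.53410339355469
[0.44  0.525 0.042]
[0.524 0.558 0.042]
[0.466 0.578 0.042]
[-71, 51, 4] [0.4857 0.5328 0.0944]
[-73, 53, 18] [0.4758 0.536  0.1043]
[-75, 55, 0] [0.4834 0.5335 0.0879]
shift [0.00169094 0.00248236 0.        ] [0.005 0.008 0.002]
```

The bowl centre is (0.484, 0.536) with a rim radius of 45.5 mm, as it should be. The pouring corner is within about 4 mm of it (the lip about 8 mm), 46 mm above the rim, so no correction is needed.

```bash
python3 -c "
from station import robot
s=robot.state(); print(s['t'],abs(s['qvel']).max(),s['gripper_force'])
print(robot.job_done())"
```

```text
17.375 0.002476648165527251 29.974049627780914
the job is handed in; nothing more can be done
None
```

The job is handed in at 17.4 s: the tray is held still at about 35° with all four caps gathered in the pouring corner, which is within about 8 mm of the bowl's centre and about 46 mm above its rim.

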